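Unbolt the sample transport case

ROBOT

A 6-joint arm with a two-finger parallel gripper is mounted at the origin on the work surface. World frame = base frame: x ahead of the robot, y to its left, z up, the work surface at z = 0. Lengths are in m, angles in rad, forces in N, time in s.
With the tool pointing down it reaches from about 0.4 to 0.925 m from the base axis. Payload 12.5 kg.
Tool frame: the origin (TCP) lies midway between the tips of the shut fingers; the grasp point (between the pads) lies 19 mm behind it (manip.pinch_z is the distance from the TCP to the grasp point, in m); x points along the fingers, y is the direction in which the jaws open and shut, and the axes are right-handed (so a half turn about x gives the same grasp; the last joint's range is limited). The gripper opens to 95 mm and grips with 3 to 60 N. Pads are 20 mm wide; open, the fingers measure 119 mm over their backs; the gripper's body (75 mm by 180 mm) begins 59 mm behind the grasp point.
Start: joints at [-1.287, 0.491, 1.559, -0, 1.092, -0.106], TCP at [0.238, -0.578, 0.215] pointing down, gripper open.
Joint ranges: [-3.1, 3.1], [-0.84, 2.19], [0.05, 2.79], [-1.13, 4.28], [0.06, 2.93], [-2.69, 2.69]. Speed limits (rad/s): [2.22, 2.22, 2.79, 3.14, 3.14, 3.14].

INTERFACE

Orientations are given as a unit quaternion [w, x, y, z].
In Python, from workcell import manip gives the robot as it stands. The module is installed in compiled form; this text tells all that it offers.
- The arm moves only by the tool carry_out, never from a script. Its argument "motion" is a list of rows, each an object of numbers: "x", "y", "z": the shift along the tool's x, y, z in m; "twist": the turn about the tool's x in rad; "gripper": the closure, from 0 (fully open) to 1 (shut). In form: [{"x": .., "y": .., "z": .., "twist": .., "gripper": ..}, ...]. A call has 1 to 20 rows; each row shifts and turns the commanded pose from where the row before left it, along the tool's axes as they then stand; what a row does not reach is not made up. A row lasts 1/10 s, in which the tool goes at most 50 mm and 8.59 degrees, less where a joint would pass 70% of its speed; a pose out of reach is approached as far as the arm can. A call is refused whole if a number of a shift passes 0.05 or a number of a turn 0.15, either way. A call with a gripper value outside its range is refused whole. The fingers move at their own pace and stop on an object; "grip_force" is the grip in N (left out, the last holds). Time passes only in rows, so rows that do not move let the fingers close. It gives the time, the measured TCP pose, the force and the opening at its end, in the units of the state.
- manip.read_state(): the state, without advancing time (a new reading comes with each control period).
- manip.grab_frame(name): name is "scene" or "top"; returns a dict with "image" (400x640x3 uint8, red, green, blue), "range_z" (400x640 float32, m along the optical axis (not along the pixel's ray), 0 where there is no reading), "fx", "fy", "cx", "cy" (pixels), "extrinsics" (4x4, takes a point from world to camera coordinates). Camera axes: x right, y up, looking along -z (the intrinsics and any distortion apply to the point x, -y, -z); pixel columns grow to the right and rows downward; lengths in m; the calibration is good to about 2 mm. A picture is of the moment at which its call begins.
- manip.job_done(): hands the job in, once; it reports no verdict.
Trained networks look in a picture, given as the dict that the camera call returned (one of the last four; its "shot" number tells which), for a name from the list of things; names that differ only in an ending like _2 or _b are one class to them, and where a whole thing is asked for, a point or a joint stands for the part that bears it (a point fixed in the world has none). Each returns a list of dicts, best first, with "score" (0 to 1); they miss things now and then, are a little off and sometimes report something else, mostly with a low value. They report only what shows in the picture. A call takes as long as a camera call.
- manip.boxes_of(picture, name): "point" ([column, row] in pixels, amid what is visible of it).
- manip.masks_of(picture, name): "pixels" (400x640 bool, what is visible of it) and "point" ([column, row] in pixels, amid what is visible of it).
- manip.pinpoint(picture, name): "point" ([column, row] in pixels: a listed point, or the origin of a listed thing).
The state is a dict: "t": time; "joint_positions": joint angles; "dq": joint speeds; "joint_efforts": joint torques, N m; "tcp_pos": TCP position; "tool_rot": TCP orientation; "ft_force": force on the tool from outside, world axes, zero at the start; "ft_torque": the same for the moment, N m; "opening": opening from 0.0 (shut) to 1.0 (fully open).
Only numpy, scipy, OpenCV 4.12 (cv2) and the standard library are available. Lean on these libraries where they do the work, as an engineer would, in place of code of your own. Each camera call takes 0.05 s, during which the arm holds its last target. There are 200 camera calls.

TASK

Unbolt the lid of the blue sample case: hold the spring safety catch down with one fingertip and, keeping it down, push the bolt with the other finger all the way out of its keeper to its stop, then let go so that the catch springs up again and the bolt stays drawn. Only press and push, pick nothing up, and leave the vial, the well plate and the jar where they are.

Things in the scene. Friction and masses are not known exactly. Their poses are not given: they have to be found in the camera images.
- case: Blue case 226 x 306 x 120 mm with a flat grey two-leaf lid, fixed to the bench. Origin: centre of its underside. Axes: z up; y along the long side and the bolt, the way the bolt is drawn; x across, from bolt towards catch. Offsets in other entries use these axes, in mm; heights are above the lid top, itself 120 above the bench. The bolt's centre line is x = -20, the catch's x = 30.
- keeper (a point): Centre of the top of the keeper (height 25), the bracket at y = -110 on the small leaf that takes the bolt's nose. The bolt is a steel bar 20 mm wide, top at height 20, in two guides (y = -75 to -63 and 50 to 62, tops at height 24). Besides the bolt's tab and the catch, nothing between the guides is higher than 24.
- bolt (a joint): Travel of the bolt in m along the case's +y: 0 shut, 0.032 drawn to its stop; starts at 0 to 0.004. A tooth on the catch locks it: with the catch up it moves only to 0.005; it passes while the catch is down 0.006 or more. If let up, the catch snaps into a halfway notch (bolt 0.014 to 0.018); beyond 0.027 it rises behind the bolt and keeps it drawn. About 2 N friction, no spring.
- tab (a point): Centre of the top edge of the bolt's upright steel push tab, which moves with the bolt. The tab is 28 mm wide across (x), 10 mm thick along y, and stands from 20 to 62 mm above the lid. Push on its -y face.
- catch (a joint): Downward travel of the safety catch in m: 0 up, 0.008 fully pressed (hard stop). Spring: about 3 N to start it, about 6.5 N fully down, it returns by itself.
- paddle (a point): Centre of the top face of the safety catch, a flat smooth steel paddle 28 mm (x) by 100 mm (y), 6 mm thick, lying level beside the bolt and parallel to it, its centre line 50 mm from that of the bolt. Its top is 42 mm above the lid when up and 34 mm when pressed. It sinks level wherever it is pressed, and a fingertip can slide along it.
- vial_mid (a point): Middle of a small glass vial, 22 mm diameter, 45 mm high, standing loose on the lid; leave it alone.
- plate_mid (a point): Middle of a loose clear well plate, 85 x 127 mm, 20 mm high, lying on the bench by the case; leave it alone.
- jar_mid (a point): Middle of a small loose glass jar, 44 mm diameter, 50 mm high, standing on the lid; leave it alone.

How it is judged:
On the way, in this order (a step that is already met when the one before it is completed fails the run):
1. a fingertip presses the safety catch down while the bolt is still shut (value of joint catch above 0.005 m and value of joint bolt below 0.007 m and contact force between the fingers and catch above 0.5 N), for 0.05 s.
2. a finger pushes the bolt past its halfway notch while the catch is held down by the other (value of joint bolt above 0.02 m and value of joint catch above 0.005 m and contact force between the fingers and catch above 0.5 N and contact force between the fingers and bolt above 0.3 N), for 0.05 s.
At the end, for the whole second after the job is handed in: The bolt is drawn to within 3 mm of its stop (joint above 0.029 m), the catch has sprung back up (below 0.0015 m), and vial, well plate and jar are within 20 mm of where they began (value of joint bolt above 0.029 m and value of joint catch below 0.0015 m and distance of each of vial_mid, plate_mid, jar_mid from where it was at the start of the episode below 0.02 m); the robot touches nothing.
It fails at once if the catch is let up before the bolt is drawn: it snaps into the halfway notch (value of joint bolt between 0.009 and 0.024 m and value of joint catch below 0.002 m).
It fails at once if the vial is knocked, pushed away or picked up (distance of vial_mid from where it was at the start of the episode above 0.02 m).
It fails at once if the well plate is pushed away or picked up (distance of plate_mid from where it was at the start of the episode above 0.02 m).
It fails at once if the jar is knocked, pushed away or picked up (distance of jar_mid from where it was at the start of the episode above 0.02 m).
It also fails if it takes over 42 s, if anything falls off the work surface, if the arm or the gripper's body presses on something with over 40 N, if the wrist force passes 120 N, or if a joint passes its speed limit or range.

## Working session

There is one attempt and no reset: what is moved stays moved. The work goes in short steps, Python scripts to look and compute and a tool call to move; the robot and the scene stay as the last step left them, time stands still between calls to the robot, and variables do not carry over. Pictures are saved under pics/ and viewed, about 8 in all and at most 12, crops included, and the job is handed in when it is done.

Besides the shell and the picture viewer there is one more tool, called after "Emit:" in YAML: its name, and indented under it one key for each argument. carry_out: Moves the arm, as the interface text tells. Its arguments: {"type":"object","properties":{"motion":{"type":"array","items":{"type":"object","properties":{"x":{"type":"number"},"y":{"type":"number"},"z":{"type":"number"},"twist":{"type":"number"},"gripper":{"type":"number"}}}},"grip_force":{"type":"number"}},"required":["motion"]}

```bash
mkdir -p pics; cat > h.py <<'E'
import numpy as np, cv2
from workcell import manip
def px2w(f,p,z=None):
    E=np.array(f["extrinsics"]);u,v=p
    d=np.array([(u-f["cx"])/f["fx"],-(v-f["cy"])/f["fy"],-1.])
    if z is None:
        r=f["range_z"][int(round(v)),int(round(u))]; return E[:3,:3].T@(d*r-E[:3,3])
    o=-E[:3,:3].T@E[:3,3]; w=E[:3,:3].T@d; return o+w*(z-o[2])/w[2]
def w2px(f,P):
    E=np.array(f["extrinsics"]);c=E[:3,:3]@P+E[:3,3]; return f["cx"]+f["fx"]*c[0]/-c[2], f["cy"]-f["fy"]*c[1]/-c[2]
def tri(fs,ps):
    A=[];b=[]
    for f,(u,v) in zip(fs,ps):
        E=np.array(f["extrinsics"]);d=E[:3,:3].T@np.array([(u-f["cx"])/f["fx"],-(v-f["cy"])/f["fy"],-1.]);d/=np.linalg.norm(d)
        o=-E[:3,:3].T@E[:3,3];M=np.eye(3)-np.outer(d,d);A.append(M);b.append(M@o)
    return np.linalg.solve(sum(A),sum(b))
def save(f,n): cv2.imwrite("pics/"+n,f["image"][:,:,::-1])
E
python3 - <<'E'
from h import *
np.set_printoptions(precision=4,suppress=True)
fs=[manip.grab_frame(n) for n in("scene","top")]
for f,n in zip(fs,("scene","top")): save(f,n+"0.png"); print(n,np.array(f["extrinsics"]).round(3).tolist(),f["fx"])
for k in("keeper","tab","paddle","vial_mid","plate_mid","jar_mid","case"):
    ps=[]
    for f in fs:
        r=manip.pinpoint(f,k); 
        print(k,[(np.round(q["point"],1),round(q["score"],2)) for q in r[:2]], px2w(f,r[0]["point"]) if r else "")
        ps.append(r[0]["point"] if r else None)
    if all(p is not None for p in ps): print("   tri",tri(fs,ps))
s=manip.read_state();print(s)
E
```

```text
scene [[-0.687, 0.726, -0.01, 0.294], [-0.525, -0.487, 0.698, 0.264], [0.502, 0.485, 0.716, -1.187], [0.0, 0.0, 0.0, 1.0]] 436.90194807531174
top [[0.009, -1.0, -0.009, 0.108], [0.987, 0.007, 0.158, -0.557], [-0.158, -0.01, 0.987, -0.998], [0.0, 0.0, 0.0, 1.0]] 455.3314547427335
keeper [(array([188.3, 174.7]), 0.91)] [ 0.6691 -0.0792  0.1471]
keeper [(array([419.6, 141.4]), 0.65)] [ 0.6637 -0.0876  0.1456]
   tri [ 0.6652 -0.0886  0.1389]
tab [(array([238. , 152.8]), 0.82), (array([306.9, 196.9]), 0.35)] [ 0.5933 -0.0244  0.1822]
tab [(array([393.1, 171.9]), 0.77)] [ 0.5893 -0.0256  0.1833]
   tri [ 0.5908 -0.0267  0.1793]
paddle [(array([230.5, 183.6]), 0.6)] [0.6415 0.0097 0.1627]
paddle [(array([378.6, 154.7]), 0.6)] [0.6298 0.0007 0.1628]
   tri [ 0.6338 -0.0013  0.1502]
vial_mid [(array([301.6, 142.9]), 0.6)] [0.4751 0.0158 0.1579]
vial_mid [(array([373.7, 234.1]), 0.65)] [0.4663 0.0123 0.1641]
   tri [0.4681 0.0101 0.1508]
plate_mid [(array([363.7, 198.8]), 0.93)] [0.3968 0.116  0.0188]
plate_mid [(array([325.7, 276.3]), 0.88)] [0.3809 0.1083 0.0161]
   tri [0.3816 0.1072 0.0016]
jar_mid [] 
jar_mid [(array([325.2, 189. ]), 0.58)] [0.556  0.1099 0.1702]
case [(array([259.2, 229.2]), 0.91)] [0.6552 0.0922 0.1207]
case [(array([371.5, 183.8]), 0.65), (array([376.8, 153.4]), 0.58)] [0.5765 0.012  0.1231]
   tri [0.5972 0.0037 0.0034]
{'t': 0.8, 'joint_positions': array([-1.2866,  0.4909,  1.5589, -0.    ,  1.0917, -0.1056]), 'dq': array([ 0.0004, -0.0013,  0.0007, -0.0011, -0.0007, -0.0002]), 'joint_efforts': array([ -0.0032, -61.2438, -25.8419,   0.0692,   0.0446,   0.    ]), 'tcp_pos': array([ 0.2375, -0.5781,  0.2147]), 'tool_rot': array([-0.137 , -0.6937, -0.1369,  0.6937]), 'ft_force': array([-0.6691, -0.3635,  0.2779]), 'ft_torque': array([-0.049 , -0.0534, -0.0109]), 'opening': 0.9981688714402038}
```

```bash
python3 - <<'E'
import cv2
a=cv2.imread("pics/scene0.png")[100:300,120:400];b=cv2.imread("pics/top0.png")[90:300,280:480]
cv2.imwrite("pics/s1.png",cv2.resize(a,None,fx=2.8,fy=2.8,interpolation=2));cv2.imwrite("pics/t1.png",cv2.resize(b,None,fx=2.8,fy=2.8,interpolation=2))
E
```

```text
(no output)
```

View pics/s1.png

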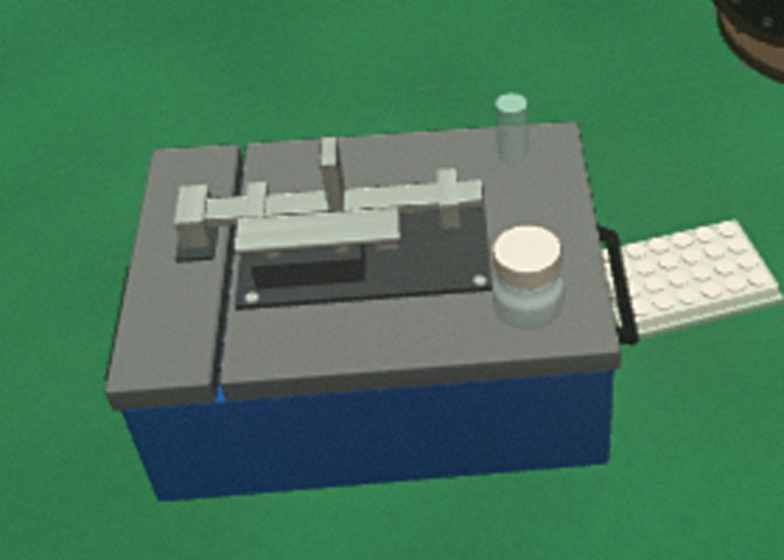

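View pics/t1.png

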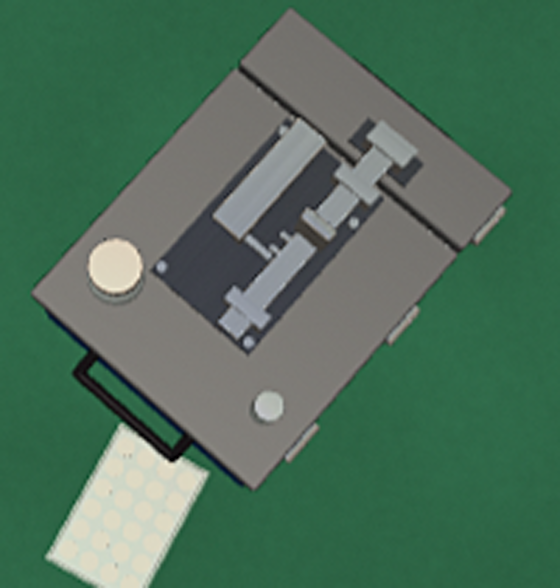

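Scene view: keeper at left, tab upright at about (238,153), long paddle in front of it, vial and jar at the handle end, clear of the work. Top view: the same, with the bolt running diagonally, the keeper at (420,141) and the paddle around (376,154). Next I'll measure from the depth clouds.

```bash
cat > m.py <<'E'
from h import *
np.set_printoptions(precision=4,suppress=True)
def cloud(f):
    E=np.array(f["extrinsics"]);r=f["range_z"].astype(float);v,u=np.nonzero(r>0);z=r[v,u]
    c=np.stack([(u-f["cx"])/f["fx"]*z,-(v-f["cy"])/f["fy"]*z,-z],1)
    return (c-E[:3,3])@E[:3,:3]
def rect(P): 
    (c,s,a)=cv2.minAreaRect((P[:,:2]*1000).astype(np.float32)); return np.round(c,1),np.round(s,1),round(a,1),len(P)
if __name__=="__main__":
    for n in("scene","top"):
        f=manip.grab_frame(n);P=cloud(f)
        B=P[(abs(P[:,0]-.6)<.25)&(abs(P[:,1])<.25)]
        L=B[(B[:,2]>.112)&(B[:,2]<.128)];print(n,"lid",rect(L),np.median(L[:,2]))
        near=B[(np.hypot(B[:,0]-.635,B[:,1])<.07)]
        p=near[(near[:,2]>.155)&(near[:,2]<.169)&((near[:,0]-.59)*.66+(near[:,1]+.026)*.75>.025)];print("paddle",rect(p),np.median(p,0))
        t=B[(B[:,2]>.174)&(np.hypot(B[:,0]-.59,B[:,1]+.026)<.03)];print("tab",rect(t),np.median(t,0), t[:,2].max())
        m=manip.masks_of(f,"paddle")
        if m: print("maskpt",m[0]["point"],m[0]["score"])
    R=manip.read_state()["tool_rot"];w,x,y,z=R
    print("tool x",[1-2*(y*y+z*z),2*(x*y+w*z),2*(x*z-w*y)],"tool y",[2*(x*y-w*z),1-2*(x*x+z*z),2*(y*z+w*x)])
E
python3 m.py
```

```text
scene lid (array([595.2,   0.5]), array([228.6, 306. ]), 48.9, 11156) 0.12004544254501953
paddle (array([633.7,   6.4]), array([31.2, 99.6]), 48.2, 733) [0.6351 0.0081 0.1617]
tab (array([595. , -24.1]), array([27.8,  9.2]), 48.0, 75) [ 0.598  -0.0208  0.1812] 0.18450781090366952
maskpt [232.3, 184.8] 0.61
top lid (array([595.8,   0.1]), array([226.3, 306.6]), 49.0, 12264) 0.12060767051525592
paddle (array([634. ,   6.6]), array([28.6, 99.8]), 49.1, 645) [0.6331 0.0064 0.1623]
tab (array([595., -26.]), array([27.2, 11.2]), 49.0, 78) [ 0.5941 -0.0255  0.1816] 0.1860321108716554
maskpt [375.8, 153.4] 0.56
tool x [np.float64(3.541225309189322e-05), np.float64(-0.00014378201274364844), np.float64(-0.9999999890363525)] tool y [np.float64(0.380025707834877), np.float64(-0.9249759131654594), np.float64(0.00014645246668723577)]
```

Emit:
carry_out:
  motion:
    - {"x":-0.004,"twist":-0.1455,"gripper":0.6}
    - {"x":-0.004,"twist":-0.1455,"gripper":0.6}
    - {"x":-0.004,"twist":-0.1455,"gripper":0.6}
    - {"x":-0.004,"twist":-0.1455,"gripper":0.6}
    - {"x":-0.004,"twist":-0.1455,"gripper":0.6}
    - {"x":-0.004,"twist":-0.1455,"gripper":0.6}
    - {"x":-0.004,"twist":-0.1455,"gripper":0.6}
    - {"x":-0.004,"twist":-0.1455,"gripper":0.6}
    - {"x":-0.004,"twist":-0.1455,"gripper":0.6}
    - {"x":-0.004,"twist":-0.1455,"gripper":0.6}
    - {"x":-0.004,"twist":-0.1455,"gripper":0.6}
    - {"x":-0.004,"twist":-0.1455,"gripper":0.6}
    - {"x":-0.004,"twist":-0.1455,"gripper":0.6}
    - {"x":-0.004,"twist":-0.1455,"gripper":0.6}

```text
validation failed for argument at $.mo...
```

Emit:
carry_out:
  motion:
    - {"y":0.0338,"z":-0.0034}
    - {"y":0.0338,"z":-0.0034}
    - {"y":0.0338,"z":-0.0034}
    - {"y":0.0338,"z":-0.0034}
    - {"y":0.0338,"z":-0.0034}
    - {"y":0.0338,"z":-0.0034}
    - {"y":0.0338,"z":-0.0034}
    - {"y":0.0338,"z":-0.0034}
    - {"y":0.0338,"z":-0.0034}
    - {"y":0.0338,"z":-0.0034}
    - {"y":0.0338,"z":-0.0034}
    - {"y":0.0338,"z":-0.0034}
    - {"y":0.0338,"z":-0.0034}
    - {"y":0.0338,"z":-0.0034}
    - {"y":0.0338,"z":-0.0034}
    - {"y":0.0338,"z":-0.0034}
    - {"y":0.0338,"z":-0.0034}
    - {"y":0.0338,"z":-0.0034}
    - {"y":0.0338,"z":-0.0034}
    - {"y":0.0338,"z":-0.0034}

```text
validation failed for argument at $.mo...
```

Emit:
carry_out:
  motion:
    - {"x":0.0}
    - {"x":0.0}

```text
validation failed for argument at $.mo...
```

Emit:
carry_out:
  motion:
    - {"x":-0.004,"y":0,"z":0,"twist":-0.1455,"gripper":0.6}
    - {"x":-0.004,"y":0,"z":0,"twist":-0.1455,"gripper":0.6}
    - {"x":-0.004,"y":0,"z":0,"twist":-0.1455,"gripper":0.6}
    - {"x":-0.004,"y":0,"z":0,"twist":-0.1455,"gripper":0.6}
    - {"x":-0.004,"y":0,"z":0,"twist":-0.1455,"gripper":0.6}
    - {"x":-0.004,"y":0,"z":0,"twist":-0.1455,"gripper":0.6}
    - {"x":-0.004,"y":0,"z":0,"twist":-0.1455,"gripper":0.6}
    - {"x":-0.004,"y":0,"z":0,"twist":-0.1455,"gripper":0.6}
    - {"x":-0.004,"y":0,"z":0,"twist":-0.1455,"gripper":0.6}
    - {"x":-0.004,"y":0,"z":0,"twist":-0.1455,"gripper":0.6}
    - {"x":-0.004,"y":0,"z":0,"twist":-0.1455,"gripper":0.6}
    - {"x":-0.004,"y":0,"z":0,"twist":-0.1455,"gripper":0.6}
    - {"x":-0.004,"y":0,"z":0,"twist":-0.1455,"gripper":0.6}
    - {"x":-0.004,"y":0,"z":0,"twist":-0.1455,"gripper":0.6}

```text
t: 2.4
tcp_pos: [0.2375, -0.5781, 0.2708]
tool_rot: [0.663, 0.245, 0.663, -0.245]
ft_force: [0.6, 0.9, -0.8]
opening: 0.401
```

Emit:
carry_out:
  motion:
    - {"x":0,"y":0.0338,"z":-0.0034,"twist":0,"gripper":0.6}
    - {"x":0,"y":0.0338,"z":-0.0034,"twist":0,"gripper":0.6}
    - {"x":0,"y":0.0338,"z":-0.0034,"twist":0,"gripper":0.6}
    - {"x":0,"y":0.0338,"z":-0.0034,"twist":0,"gripper":0.6}
    - {"x":0,"y":0.0338,"z":-0.0034,"twist":0,"gripper":0.6}
    - {"x":0,"y":0.0338,"z":-0.0034,"twist":0,"gripper":0.6}
    - {"x":0,"y":0.0338,"z":-0.0034,"twist":0,"gripper":0.6}
    - {"x":0,"y":0.0338,"z":-0.0034,"twist":0,"gripper":0.6}
    - {"x":0,"y":0.0338,"z":-0.0034,"twist":0,"gripper":0.6}
    - {"x":0,"y":0.0338,"z":-0.0034,"twist":0,"gripper":0.6}
    - {"x":0,"y":0.0338,"z":-0.0034,"twist":0,"gripper":0.6}
    - {"x":0,"y":0.0338,"z":-0.0034,"twist":0,"gripper":0.6}
    - {"x":0,"y":0.0338,"z":-0.0034,"twist":0,"gripper":0.6}
    - {"x":0,"y":0.0338,"z":-0.0034,"twist":0,"gripper":0.6}
    - {"x":0,"y":0.0338,"z":-0.0034,"twist":0,"gripper":0.6}
    - {"x":0,"y":0.0338,"z":-0.0034,"twist":0,"gripper":0.6}
    - {"x":0,"y":0.0338,"z":-0.0034,"twist":0,"gripper":0.6}
    - {"x":0,"y":0.0338,"z":-0.0034,"twist":0,"gripper":0.6}
    - {"x":0,"y":0.0338,"z":-0.0034,"twist":0,"gripper":0.6}
    - {"x":0,"y":0.0338,"z":-0.0034,"twist":0,"gripper":0.6}

```text
t: 4.4
tcp_pos: [0.6299, -0.0217, 0.2707]
tool_rot: [0.662, 0.247, 0.662, -0.247]
ft_force: [-0.3, 0.3, -0.7]
opening: 0.401
```

```bash
cat > st.py <<'E'
from h import *
s=manip.read_state();a=np.radians(49);w,x,y,z=s["tool_rot"]
d=(s["tcp_pos"][:2]-[.5955,.0003])*1000;c,n=np.cos(a),np.sin(a);F=s["ft_force"]
print("t",s["t"],"case xy",d[0]*c+d[1]*n,-d[0]*n+d[1]*c,"h",s["tcp_pos"][2]*1000-120,"yaw",np.degrees(np.arctan2(1-2*(x*x+z*z),2*(x*y-w*z))),"Fcase",F[0]*c+F[1]*n,-F[0]*n+F[1]*c,F[2],s["opening"])
E
python3 st.py; python3 - <<'E'
from h import *
f=manip.grab_frame("scene"); cv2.imwrite("pics/s2.png",cv2.resize(f["image"][60:260,140:400,::-1],None,fx=2.8,fy=2.8))
E
```

```text
t 4.4 case xy 5.955308124756428 -40.44792097250839 h 150.69199378290944 yaw 49.048351778199375 Fcase 0.06762498839216216 0.4538343331122605 -0.6935775447855089 0.40074207955107954
```

View pics/s2.png

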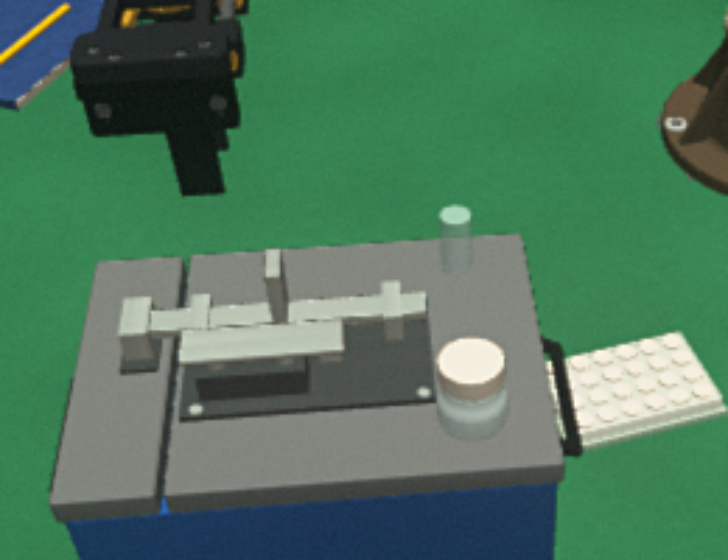

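The gripper stands above the latch, aligned, with its near fingertip at crop (202,193); the vial, plate and jar have not moved. Next I'll lower it to just above the paddle.

Emit:
carry_out:
  motion:
    - {"x":0.015,"y":-0.001,"z":0.002,"twist":0,"gripper":0.6}
    - {"x":0.02,"y":0,"z":0,"twist":0,"gripper":0.6}
    - {"x":0.02,"y":0,"z":0,"twist":0,"gripper":0.6}
    - {"x":0.02,"y":0,"z":0,"twist":0,"gripper":0.6}
    - {"x":0.015,"y":0,"z":0,"twist":0,"gripper":0.6}
    - {"x":0.01,"y":0,"z":0,"twist":0,"gripper":0.6}
    - {"x":0,"y":0,"z":0,"twist":0,"gripper":0.6}

```text
t: 5.15
tcp_pos: [0.6297, -0.0251, 0.1695]
tool_rot: [0.662, 0.247, 0.663, -0.248]
ft_force: [-0.6, 0.4, -0.4]
opening: 0.399
```

```bash
python3 st.py; python3 - <<'E'
from h import *
f=manip.grab_frame("scene"); cv2.imwrite("pics/s3.png",cv2.resize(f["image"][110:230,160:320,::-1],None,fx=4.5,fy=4.5))
E
```

```text
t 5.15 case xy 3.244766119328805 -42.43857020346408 h 49.460431102275464 yaw 49.04187831111601 Fcase -0.12212803187877097 0.6853440738031681 -0.37810970546772193 0.39885734132153594
```

View pics/s3.png

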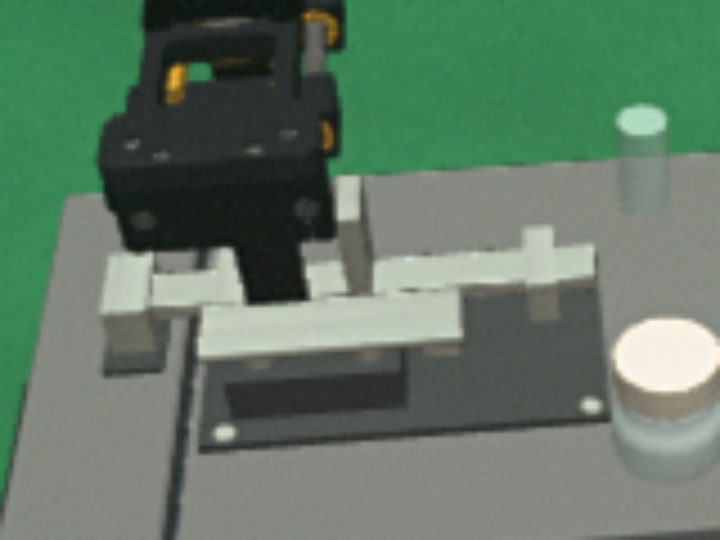

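The near finger's tip, at crop (278,300), is over the paddle and behind the tab at (355,230). I'll press in small steps.

Emit:
carry_out:
  motion:
    - {"x":0.004,"y":0.0015,"z":0,"twist":0,"gripper":0.6}
    - {"x":0.003,"y":0,"z":0,"twist":0,"gripper":0.6}
    - {"x":0.002,"y":0,"z":0,"twist":0,"gripper":0.6}
    - {"x":0.002,"y":0,"z":0,"twist":0,"gripper":0.6}
    - {"x":0,"y":0,"z":0,"twist":0,"gripper":0.6}

```text
t: 5.7
tcp_pos: [0.6313, -0.0239, 0.1598]
tool_rot: [0.663, 0.247, 0.662, -0.247]
ft_force: [-0.4, 1.2, 2.5]
opening: 0.395
```

```bash
python3 st.py
```

```text
t 5.7 case xy 5.183591968588605 -42.8936216110894 h 39.8199712299747 yaw 49.04525436424002 Fcase 0.6637760862132078 1.0851860554616164 2.526083149307569 0.39501333996191
```

Emit:
carry_out:
  motion:
    - {"x":0.002,"y":0,"z":0,"twist":0,"gripper":0.6}
    - {"x":0.002,"y":0,"z":0,"twist":0,"gripper":0.6}
    - {"x":0.001,"y":0,"z":0,"twist":0,"gripper":0.6}
    - {"x":0,"y":0,"z":0,"twist":0,"gripper":0.6}

```text
t: 6.1
tcp_pos: [0.6313, -0.0239, 0.1547]
tool_rot: [0.663, 0.247, 0.662, -0.247]
ft_force: [-0.2, 1.4, 6.0]
opening: 0.4
```

```bash
python3 st.py
```

```text
t 6.1 case xy 5.202908770261839 -42.92972221078652 h 34.71312390233271 yaw 49.04144735124114 Fcase 0.9050485270278774 1.0792612918165208 5.996998168008507 0.3996817276643122
```

Emit:
carry_out:
  motion:
    - {"x":0.001,"y":0,"z":0,"twist":0,"gripper":0.6}
    - {"x":0.0005,"y":0,"z":0,"twist":0,"gripper":0.6}
    - {"x":0,"y":0,"z":0,"twist":0,"gripper":0.6}

```text
t: 6.4
tcp_pos: [0.6314, -0.024, 0.154]
tool_rot: [0.663, 0.247, 0.662, -0.247]
ft_force: [-1.3, 0.8, 10.3]
opening: 0.398
```

```bash
python3 st.py
```

```text
t 6.4 case xy 5.260839281950783 -43.03396711641699 h 34.01629727127778 yaw 49.044349073605225 Fcase -0.27761152050372806 1.5393262168642763 10.295146875572131 0.39755806847716085
```

The catch is on its hard stop. Now for the push.

Emit:
carry_out:
  motion:
    - {"x":0,"y":0,"z":-0.003,"twist":0,"gripper":0.6}
    - {"x":0,"y":0,"z":-0.003,"twist":0,"gripper":0.6}
    - {"x":0,"y":0,"z":-0.003,"twist":0,"gripper":0.6}
    - {"x":0,"y":0,"z":-0.003,"twist":0,"gripper":0.6}
    - {"x":0,"y":0,"z":-0.003,"twist":0,"gripper":0.6}
    - {"x":0,"y":0,"z":-0.003,"twist":0,"gripper":0.6}
    - {"x":0,"y":0,"z":0,"twist":0,"gripper":0.6}

```text
t: 7.1
tcp_pos: [0.6191, -0.0129, 0.1542]
tool_rot: [0.664, 0.248, 0.661, -0.247]
ft_force: [4.6, -3.5, 8.6]
opening: 0.395
```

```bash
python3 st.py
```

```text
t 7.1 case xy 5.543205751080281 -26.436963053643765 h 34.197677295886535 yaw 49.03370208102722 Fcase 0.3869533542249699 -5.7049161382459985 8.586984068895779 0.3950685468797722
```

Emit:
carry_out:
  motion:
    - {"x":0,"y":0,"z":-0.003,"twist":0,"gripper":0.6}
    - {"x":0,"y":0,"z":-0.003,"twist":0,"gripper":0.6}
    - {"x":0,"y":0,"z":-0.003,"twist":0,"gripper":0.6}
    - {"x":0,"y":0,"z":-0.003,"twist":0,"gripper":0.6}
    - {"x":0,"y":0,"z":0,"twist":0,"gripper":0.6}

```text
t: 7.6
tcp_pos: [0.61, -0.005, 0.1542]
tool_rot: [0.664, 0.248, 0.661, -0.247]
ft_force: [4.7, -3.6, 7.8]
opening: 0.398
```

```bash
python3 st.py
```

```text
t 7.6 case xy 5.559888475549991 -14.419351873168134 h 34.18130490817984 yaw 49.03518708702171 Fcase 0.3910375746073256 -5.932123497707991 7.820267682668159 0.39769570562621825
```

Moving freely. Continuing to the stop.

Emit:
carry_out:
  motion:
    - {"x":0.0003,"y":0,"z":-0.003,"twist":0,"gripper":0.6}
    - {"x":0,"y":0,"z":-0.003,"twist":0,"gripper":0.6}
    - {"x":0,"y":0,"z":-0.003,"twist":0,"gripper":0.6}
    - {"x":0,"y":0,"z":-0.002,"twist":0,"gripper":0.6}
    - {"x":0,"y":0,"z":0,"twist":0,"gripper":0.6}

```text
t: 8.1
tcp_pos: [0.6021, 0.002, 0.1542]
tool_rot: [0.665, 0.248, 0.66, -0.247]
ft_force: [5.8, -4.2, 9.4]
opening: 0.4
```

```bash
python3 st.py
```

```text
t 8.1 case xy 5.64782448002881 -3.882705572386211 h 34.17668203220731 yaw 49.037121536147176 Fcase 0.630653687856491 -7.1666557778104085 9.449403921088608 0.4000217320488566
```

Emit:
carry_out:
  motion:
    - {"x":0,"y":0,"z":-0.002,"twist":0,"gripper":0.6}
    - {"x":0,"y":0,"z":-0.001,"twist":0,"gripper":0.6}
    - {"x":0,"y":0,"z":0,"twist":0,"gripper":0.6}

```text
t: 8.4
tcp_pos: [0.6019, 0.0022, 0.1544]
tool_rot: [0.666, 0.247, 0.659, -0.247]
ft_force: [14.5, -15.5, 3.6]
opening: 0.401
```

```bash
python3 st.py
```

```text
t 8.4 case xy 5.687753826338151 -3.57650606711441 h 34.35236366491421 yaw 49.082751818348285 Fcase -2.1616039436771732 -21.099931004653552 3.601940293422649 0.40071993009224804
```

Emit:
carry_out:
  motion:
    - {"x":0.0003,"y":0,"z":0.0015,"twist":0,"gripper":0.6}
    - {"x":0,"y":0,"z":0,"twist":0,"gripper":0.6}

```text
t: 8.6
tcp_pos: [0.602, 0.0022, 0.1542]
tool_rot: [0.665, 0.247, 0.66, -0.247]
ft_force: [7.7, -9.8, 9.2]
opening: 0.399
```

```bash
python3 st.py; python3 - <<'E'
from m import *
f=manip.grab_frame("scene"); cv2.imwrite("pics/s4.png",cv2.resize(f["image"][110:230,160:320,::-1],None,fx=4.5,fy=4.5))
P=cloud(f);a=np.radians(49);d=(P[:,:2]-[.5955,.0003])*1000;x=d[:,0]*np.cos(a)+d[:,1]*np.sin(a);y=-d[:,0]*np.sin(a)+d[:,1]*np.cos(a);h=P[:,2]*1000-120
k=(abs(x+20)<14)&(h>50)&(h<64)&(y>0)&(y<40);print(np.percentile(y[k],[5,50,95]) if k.any() else 0,k.sum())
k=(abs(x-30)<12)&(h>30)&(h<48)&(y>8)&(y<24);print("paddle h",np.median(h[k]))
E
```

```text
t 8.6 case xy 5.681096008130041 -3.7062742182908006 h 34.194229311821005 yaw 49.061261476594154 Fcase -2.28624932978593 -12.240991600404506 9.221933303683743 0.3990023298572926
0 0
paddle h 33.86814362587705
```

View pics/s4.png

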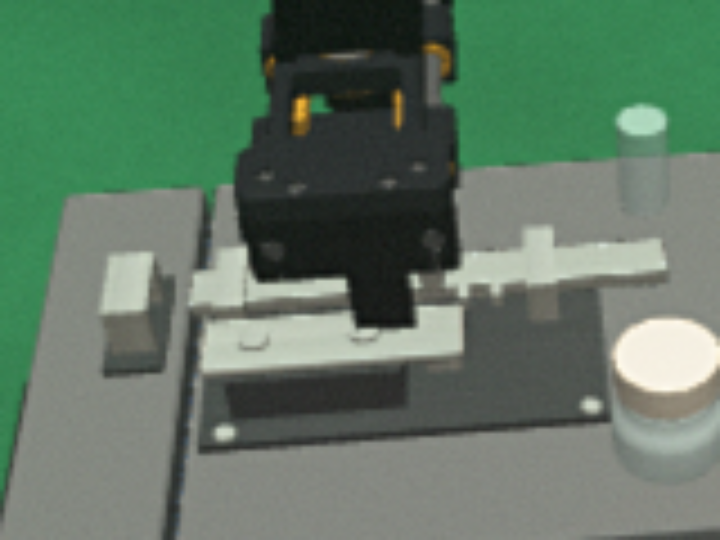

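The bolt's nose is clear of the keeper: its tail moved from crop (594,262) to (665,258), about 28 mm. With a start offset of up to 4 mm and a firm 21 N stop, that fits the end of travel. The paddle is at 34 mm, so the catch is fully pressed. I'll ease the push and lift straight up.

Emit:
carry_out:
  motion:
    - {"x":0,"y":0,"z":0.0008,"twist":0,"gripper":0.6}
    - {"x":-0.003,"y":0,"z":0,"twist":0,"gripper":0.6}
    - {"x":-0.004,"y":0,"z":0,"twist":0,"gripper":0.6}
    - {"x":-0.004,"y":0,"z":0,"twist":0,"gripper":0.6}
    - {"x":-0.004,"y":0,"z":0.003,"twist":0,"gripper":0.6}
    - {"x":-0.01,"y":0,"z":0.006,"twist":0,"gripper":0.6}
    - {"x":-0.02,"y":0,"z":0,"twist":0,"gripper":0.6}
    - {"x":-0.03,"y":0,"z":0,"twist":0,"gripper":0.6}
    - {"x":-0.03,"y":0,"z":0,"twist":0,"gripper":0.6}
    - {"x":-0.03,"y":0,"z":0,"twist":0,"gripper":0.6}
    - {"x":0,"y":0,"z":0,"twist":0,"gripper":0.6}

```text
t: 9.75
tcp_pos: [0.6075, -0.0027, 0.292]
tool_rot: [0.665, 0.248, 0.66, -0.247]
ft_force: [1.0, 0.3, 0.3]
opening: 0.399
```

```bash
python3 st.py; python3 - <<'E'
from m import *
f=manip.grab_frame("scene"); cv2.imwrite("pics/s5.png",cv2.resize(f["image"][60:260,140:400,::-1],None,fx=2.8,fy=2.8))
P=cloud(f);a=np.radians(49);d=(P[:,:2]-[.5955,.0003])*1000;x=d[:,0]*np.cos(a)+d[:,1]*np.sin(a);y=-d[:,0]*np.sin(a)+d[:,1]*np.cos(a);h=P[:,2]*1000-120
k=(abs(x+20)<20)&(h>54)&(h<66)&(y>-40)&(y<40);print("tab y",np.percentile(y[k],[2,50,98]),rect(P[k]),k.sum())
k=(abs(x-30)<12)&(h>30)&(h<48)&(y>-70)&(y<24);print("paddle h",np.median(h[k]))
g=manip.grab_frame("top")
for n in("vial_mid","plate_mid","jar_mid"):
    print(n,[[np.round(q["point"],1) for q in manip.pinpoint(w,n)[:1]] for w in(f,g)])
E
```

```text
t 9.75 case xy 5.6453014179255945 -11.042571062768225 h 171.9570759278215 yaw 49.050014007125114 Fcase 0.9037484460618717 -0.5941933048300628 0.34710632210988906 0.39946697834977335
tab y [ 7.9591 12.9581 17.0513] (array([574. ,  -5.3]), array([28.8,  9.3]), 48.3, 73) 73
paddle h 41.93367537945967
vial_mid [[array([300.5, 140.6])], []]
plate_mid [[array([363.8, 197.9])], [array([322. , 272.8])]]
jar_mid [[array([308. , 200.3])], [array([321.6, 187.7])]]
```

View pics/s5.png

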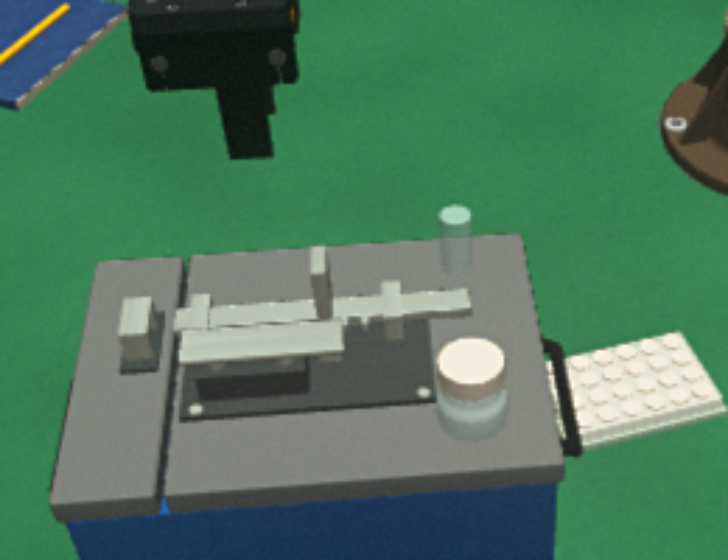

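The catch is back up (42 mm), and the tab moved 28.2 mm by depth. The vial, jar and plate are unmoved. To rule out the finger having hit something else, I'll push the tab once more with the tip above the paddle at about 50 mm.

Emit:
carry_out:
  motion:
    - {"x":0.03,"y":0,"z":0,"twist":0,"gripper":0.6}
    - {"x":0.03,"y":0,"z":0,"twist":0,"gripper":0.6}
    - {"x":0.03,"y":0,"z":0,"twist":0,"gripper":0.6}
    - {"x":0.02,"y":0,"z":0,"twist":0,"gripper":0.6}
    - {"x":0.012,"y":0,"z":0,"twist":0,"gripper":0.6}
    - {"x":0,"y":0,"z":-0.003,"twist":0,"gripper":0.6}
    - {"x":0,"y":0,"z":-0.003,"twist":0,"gripper":0.6}
    - {"x":0,"y":0,"z":-0.002,"twist":0,"gripper":0.6}
    - {"x":0,"y":0,"z":-0.0015,"twist":0,"gripper":0.6}
    - {"x":0,"y":0,"z":0,"twist":0,"gripper":0.6}

```text
t: 11.15
tcp_pos: [0.6015, 0.0021, 0.1666]
tool_rot: [0.665, 0.247, 0.66, -0.247]
ft_force: [11.0, -11.1, -10.1]
opening: 0.398
```

```bash
python3 st.py
```

```text
t 11.15 case xy 5.297391970015728 -3.376491584285894 h 46.59549194114959 yaw 49.098660337787464 Fcase -1.1504633178608836 -15.587470656173723 -10.07621689601795 0.39787290616758725
```

The tab stopped at the same place (y -3.4, 16 N) with the paddle untouched, so this is the true stop. Backing off and lifting.

Emit:
carry_out:
  motion:
    - {"x":0,"y":0,"z":0.003,"twist":0,"gripper":0.6}
    - {"x":0,"y":0,"z":0.005,"twist":0,"gripper":0.6}
    - {"x":-0.02,"y":0,"z":0,"twist":0,"gripper":0.6}
    - {"x":-0.03,"y":0,"z":0,"twist":0,"gripper":0.6}
    - {"x":-0.03,"y":0,"z":0,"twist":0,"gripper":0.6}
    - {"x":-0.03,"y":0,"z":0,"twist":0,"gripper":0.6}
    - {"x":0,"y":0,"z":0,"twist":0,"gripper":0.6}
    - {"x":0,"y":0,"z":0,"twist":0,"gripper":0.6}

```text
t: 11.95
tcp_pos: [0.6052, -0.0014, 0.2763]
tool_rot: [0.663, 0.247, 0.662, -0.247]
ft_force: [-1.4, -0.0, -1.0]
opening: 0.397
```

```bash
python3 st.py; python3 - <<'E'
from m import *
f=manip.grab_frame("scene")
P=cloud(f);a=np.radians(49);d=(P[:,:2]-[.5955,.0003])*1000;x=d[:,0]*np.cos(a)+d[:,1]*np.sin(a);y=-d[:,0]*np.sin(a)+d[:,1]*np.cos(a);h=P[:,2]*1000-120
k=(abs(x+20)<20)&(h>54)&(h<66)&(y>-40)&(y<40);print("tab",rect(P[k]))
k=(abs(x-30)<12)&(h>30)&(h<48)&(y>-70)&(y<24);print("paddle h",np.median(h[k]))
print([manip.pinpoint(f,n)[:1] for n in("vial_mid","plate_mid","jar_mid")])
manip.job_done()
E
```

```text
t 11.95 case xy 5.083575047407201 -8.439736106468477 h 156.2925692125873 yaw 49.05357331959109 Fcase -0.9754139085233818 1.0494770357959762 -0.9844887268337268 0.39749660006380094
tab (array([574.1,  -5.6]), array([28.4,  9.4]), 49.1, 75)
paddle h 41.9055822863819
[[{'point': [302.1, 143.2], 'score': 0.73}], [{'point': [366.1, 198.8], 'score': 0.69}], [{'point': [307.8, 198.1], 'score': 0.96}]]
the job is handed in; nothing more can be done
```

I held the catch down with one finger, pushed the bolt to its stop with the other, let go and handed the job in at about 12 s. No verdict is reported.

- **Catch:** it was pressed to its hard stop, with about 10 N at the tip, and stayed down during the push. It has sprung back up: the paddle's top is 41.9 mm above the lid, where 42 mm is fully up.
- **Bolt:** the tab moved about 28 mm by depth and then stopped firmly at 21 N. A second push, clear of the paddle, stopped at the same place at 16 N. Because the bolt could start up to 4 mm along, 28 mm fits the 32 mm stop; I could not read the bolt's position directly.
- **Vial, plate and jar:** the vial and plate show within about 3 pixels of where they began in the scene camera. The jar was missed in the first scene shot, but the pictures show it standing where it was.
- **Robot:** it stands clear above the case, touching nothing.

One reading I did not chase: the second push showed about 10 N downward on the tool and sat about 4 mm lower than I commanded. I took it for friction on the tab; it was gone once I lifted.

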